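# Push the power module home between freshly glued guide rails

## Robot

A 6-joint arm with a two-finger parallel gripper is mounted at the origin on the work surface. World frame = base frame: x ahead of the robot, y to its left, z up, the work surface at z = 0. Lengths are in m, angles in rad, forces in N, time in s.
With the tool pointing down it reaches from about 0.4 to 0.825 m from the base axis. Payload 7 kg.
Tool frame: the origin (TCP) lies midway between the tips of the shut fingers; the grasp point (between the pads) lies 19 mm behind it; z points along the fingers, y is the line along which they close (so a half turn about z gives the same grasp; the last joint's range is limited). The gripper opens to 88 mm and grips with 3 to 60 N. Pads are 19 mm wide; open, the fingers measure 130 mm over their backs; the gripper's body (78 mm by 193 mm) begins 47 mm behind the grasp point.
Start: joints at [1.398, 0.359, 0.012, 0, -1.224, -0.288], TCP at [0.3, 0.605, 0.227] pointing down, gripper open.
Joint ranges: [-3.07, 3.07], [-1.43, 2.12], [-1.02, 1.25], [-3.03, 1.67], [-3.05, -0], [-3.03, 3.03]. Speed limits (rad/s): [2.39, 2.39, 3.01, 3.14, 3.14, 3.14].

## Interface

Orientations are given as [roll, pitch, yaw] about the fixed x, y, z axes, in that order (R = Rz(yaw) Ry(pitch) Rx(roll)).
In Python, from station import arm gives the robot as it stands.
- The arm moves only by the tool servo_tool, never from a script. Its argument "deltas" is a list of rows, each a list of 7 numbers: the closure, from -1 (fully open) to 1 (shut), then the shift along the tool's x, y, z in mm, then the turn, a rotation vector about the tool's x, y, z in degrees. In form: [[gripper, x, y, z, ax, ay, az], ...]. A call has 1 to 20 rows; each row shifts and turns the commanded pose from where the row before left it, along the tool's axes as they then stand; what a row does not reach is not made up. A row lasts 1/12 s, in which the tool goes at most 41.7 mm and 7.16 degrees, less where a joint would pass 70% of its speed; a pose out of reach is approached as far as the arm can. A call is refused whole if a number of a shift passes 41.7 or a number of a turn 7.16, either way. A call with a gripper value outside its range is refused whole. The fingers move at their own pace and stop on an object; "squeeze" is the grip in N (left out, the last holds). Time passes only in rows, so rows that do not move let the fingers close. It gives the time, the measured TCP pose, the force, the opening and the grip force at its end, in the units of the state.
- arm.get_state(): the state, without advancing time (a new reading comes with each control period).
- arm.grab_frame(name): name is "side" or "top" or "wrist"; returns a dict with "color" (480x640x3 uint8, red, green, blue), "K" (3x3 intrinsics, pixels), "position" and "orientation" of the camera in the world. Camera axes: x right, y down, z forward; pixel columns grow to the right and rows downward; lengths in m; the calibration is good to about 2 mm. The wrist camera is an equidistant fisheye: a pixel r from the principal point sees the ray r / f radians off the axis. A picture is of the moment at which its call begins. There is no depth.
- arm.job_done(): hands the job in; it is judged then, once.
Trained networks look in a picture, given as the dict that the camera call returned (one of the last four; its "shot" number tells which), for a name from the list of things; names that differ only in an ending like _2 or _b are one class to them, and where a whole thing is asked for, a point or a joint stands for the part that bears it (a point fixed in the world has none). Each returns a list of dicts, best first, with "conf" (0 to 1); they miss things now and then, are a little off and sometimes report something else, mostly with a low value. They report only what shows in the picture. A call takes as long as a camera call. They do not tell look-alikes from the thing itself.
- arm.recognise(query, picture): "at" ([x, y, z] in m, in the coordinates of the camera as it stood for that picture, good to about 4 mm: the middle of the surface that is visible of it).
The state is a dict: "t": time; "q": joint angles; "qd": joint speeds; "joint_efforts": joint torques, N m; "eef_pos": TCP position; "ee_rot": TCP orientation; "force": force on the tool from outside, world axes, zero at the start; "moment": the same for the moment, N m; "width": finger opening in m; "gripper_force": force on a finger pad.
Only numpy, scipy, OpenCV 4.12 (cv2) and the standard library are available. Lean on these libraries where they do the work, as an engineer would, in place of code of your own. Each camera call takes 0.05 s, during which the arm holds its last target. There are 200 camera calls.

## Task

Fit the power module into the opened amplifier by pushing it with the fingertips: line it up with the lane and push it along the chassis floor between the two guide rails, until it is fully home against the connector block at the end of the lane. The rails have just been glued, so nothing may touch either of them, neither the module nor the robot. Never lift or tip the module, leave everything else where it stands, and finish clear of everything.

Things in the scene. Friction and masses are not known exactly. Their poses are not given: they have to be found in the camera images.
- chassis: opened amplifier, fixed: floor pan 330 mm long (x), 260 mm wide (y). Origin: its middle, at table height; its upper face, on which the module slides, is 12 mm above. x runs level down the lane from the open front half towards the connector block, y across, z up. Fixed parts beside the lane's far end and a rear panel (x = 163 mm) stand up to 52 mm above the table
- lane_mouth (a point): centre of the lane's open mouth, on the chassis floor midway between the near ends of the two rails; axes as the chassis (10 mm towards the front from the chassis origin)
- lane_end (a point): centre of the lane's end, on the chassis floor, at the face of the connector block (a fixed block 70 mm wide, 28 mm tall above the floor) against which the module must come to rest; axes as the chassis (125 mm down the lane from the chassis origin)
- rail_left: left guide rail, fixed: plain metal strip 135 mm long, 5 mm thick, 14 mm tall above the chassis floor. Origin: middle of its underside. It reaches from the mouth to the lane's end. The clear lane between the two rails is 116 mm wide
- rail_right: right guide rail, the same as the left one, mirrored (60.5 mm from the lane's centre line to each rail's own middle)
- module: plain metal power module, a box 90 mm long (x, down the lane), 96 mm wide (y), 50 mm tall, 0.3 to 0.65 kg, loose, slides with friction. Origin: centre of its underside. It starts in front of the mouth, up to 40 mm off the centre line and 0.25 rad out of square. In the lane it has 10 mm to spare on each side and stands 36 mm higher than the rails
- glue: small white glue bottle, 26 mm across, 62 mm tall, standing on the chassis floor outside the right rail. Bystander, loose; origin at its underside
- jar: small glass jar of 34 mm diameter, 45 mm tall, standing on the chassis floor outside the left rail. Bystander, loose; origin at its underside
- tumbler: drinking glass, 70 mm across, 95 mm tall, on the table to the right. Bystander, loose; origin at its underside
- bowl: shallow bowl, 110 mm across, 50 mm tall, on the table to the left. Bystander, loose; origin at its underside
- screwdriver: screwdriver 160 mm long lying on the table to the left. Bystander, loose
- spray: spray can, 56 mm across, 170 mm tall, on the table to the right. Bystander, loose; origin at its underside
Not all that is in view belongs to the job. Leave any purple or red look-alike of the module alone.

How it is judged:
By the outcome, as a careful person would: the job done as asked, in the order asked, and still so for the second after the job is handed in, with the robot touching nothing.
It also fails if it takes over 64 s, if anything falls off the work surface, if the arm or the gripper's body presses on something with over 40 N, if the wrist force passes 120 N, or if a joint passes its speed limit or range.

## Working session

There is one attempt and no reset: what is moved stays moved. The work goes in short steps, Python scripts to look and compute and a tool call to move; the robot and the scene stay as the last step left them, time stands still between calls to the robot, and variables do not carry over. Pictures are saved under pics/ and viewed, at most 10 in all, crops included, and the job is handed in when it is done.

Besides the shell and the picture viewer there is one more tool, called after "Call:" in YAML: its name, and indented under it one key for each argument. servo_tool: Moves the arm, as the interface text tells. Its arguments: {"type":"object","properties":{"deltas":{"type":"array","items":{"type":"array","items":{"type":"number"}}},"squeeze":{"type":"number"}},"required":["deltas"]}

```bash
mkdir -p pics; ls
cat > h.py <<'E'
import numpy as np, cv2
from station import arm
from scipy.spatial.transform import Rotation as R
def rot(o):
    o=np.array(o,float)
    return o if o.shape==(3,3) else (R.from_euler('xyz',o).as_matrix() if o.size==3 else R.from_quat(o).as_matrix())
def w(p,f): return rot(f['orientation'])@np.array(p)+np.array(f['position'])
def ray(u,v,f):
    K=f['K']; d=np.array([(u-K[0][2])/K[0][0],(v-K[1][2])/K[1][1],1.]); return rot(f['orientation'])@d
def onz(u,v,z,f):
    d=ray(u,v,f); p=np.array(f['position']); return p+d*(z-p[2])/d[2]
def proj(P,f):
    c=(np.array(P)-np.array(f['position']))@rot(f['orientation']); K=np.array(f['K']); q=K@c; return q[:2]/q[2]
def save(f,n): cv2.imwrite('pics/'+n,cv2.cvtColor(f['color'],cv2.COLOR_RGB2BGR))
E
python3 - <<'E'
from h import *
for n in ['top','side']:
    f=arm.grab_frame(n); save(f,n+'0.png'); print(n,f['position'],f['orientation'],f['K'])
    for q in ['module','chassis','lane_mouth','lane_end','rail_left','rail_right','glue','jar','tumbler','bowl','spray','screwdriver']:
        try: print(q,[(round(r['conf'],2),np.round(w(r['at'],f),3).tolist(),np.round(proj(w(r['at'],f),f)).tolist()) for r in arm.recognise(q,f)][:4])
        except Exception as e: print(q,e)
print(arm.get_state())
E
```

```text
pics
top [0.31332715 0.00710267 1.04309337] [-3.01343668 -0.01378101 -1.57526424] [[439.31520779   0.         323.25967095]
 [  0.         439.31520779 235.36700379]
 [  0.           0.           1.        ]]
module [(0.93, [0.565, 0.204, 0.049], [232.0, 183.0]), (0.85, [0.402, 0.163, 0.046], [248.0, 253.0]), (0.8, [0.475, -0.054, 0.06], [344.0, 220.0]), (0.8, [0.316, -0.177, 0.046], [399.0, 290.0])]
chassis [(0.83, [0.596, -0.069, 0.013], [348.0, 174.0]), (0.22, [0.636, -0.125, 0.026], [372.0, 156.0])]
lane_mouth [(0.73, [0.598, -0.069, 0.011], [348.0, 173.0])]
lane_end [(0.82, [0.597, -0.065, 0.009], [346.0, 174.0])]
rail_left []
rail_right [(0.55, [0.64, -0.13, 0.026], [374.0, 154.0])]
glue []
jar [(0.56, [0.661, 0.03, 0.054], [307.0, 142.0])]
tumbler [(0.61, [0.451, -0.367, 0.061], [482.0, 230.0])]
bowl [(0.55, [0.613, 0.379, 0.021], [161.0, 166.0])]
spray [(0.8, [0.554, -0.362, 0.143], [491.0, 176.0])]
screwdriver [(0.72, [0.397, 0.305, 0.022], [188.0, 256.0]), (0.66, [0.553, -0.363, 0.146], [492.0, 176.0]), (0.3, [0.627, -0.006, 0.026], [322.0, 159.0])]
side [ 0.16904872 -0.630
[... 1141 characters left out ...]
82, [0.406, 0.3, 0.022], [263.0, 182.0])]
{'t': 1.3, 'q': array([ 1.39808557e+00,  3.58587816e-01,  1.19216849e-02, -8.34113412e-07,
       -1.22409266e+00, -2.88104003e-01]), 'qd': array([-0.00059081,  0.00321473, -0.00153185,  0.00065188, -0.0002417 ,
       -0.0006513 ]), 'joint_efforts': array([-2.47612883e-05, -5.82384539e+01,  2.93293548e+01,  7.00226963e+00,
        1.23923286e-02, -1.33759704e-05]), 'eef_pos': array([0.30016419, 0.60457809, 0.22657843]), 'ee_rot': array([-3.14155689e+00,  1.14176735e-05, -4.60815048e-01]), 'force': array([-0.65421785,  0.69952947,  1.24405813]), 'moment': array([0.00079527, 0.00292087, 0.04291679]), 'gripper_force': 0.0, 'width': 0.08783937218261123}
```

View pics/top0.png

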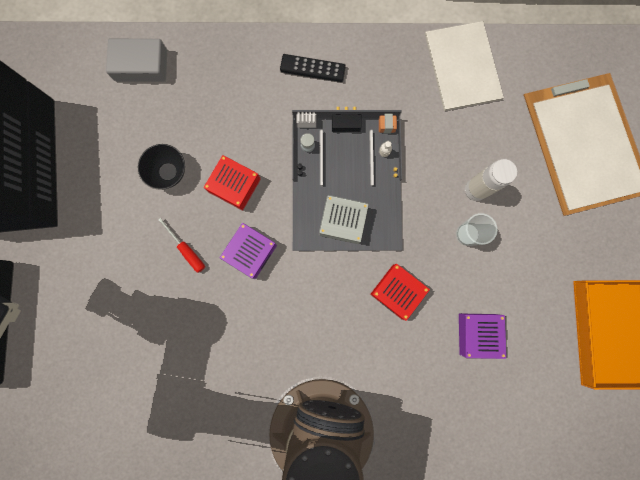

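View pics/side0.png

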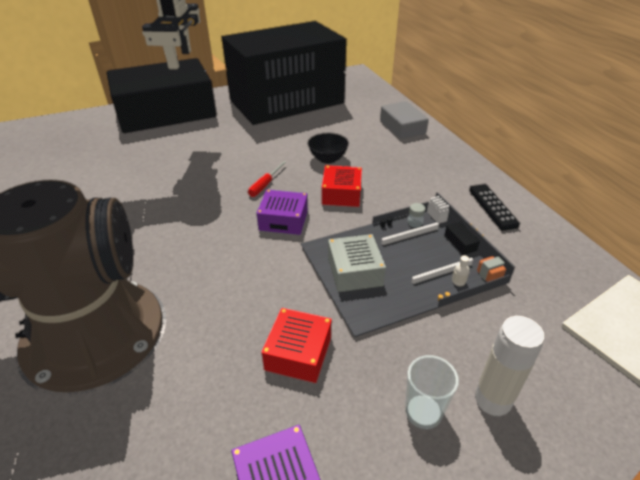

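Run:
```python
import cv2
a=cv2.imread('pics/top0.png')[120:280,270:430]
cv2.imwrite('pics/crop0.png',cv2.resize(a,(600,600),interpolation=cv2.INTER_CUBIC))
```

```text
(no output)
```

View pics/crop0.png

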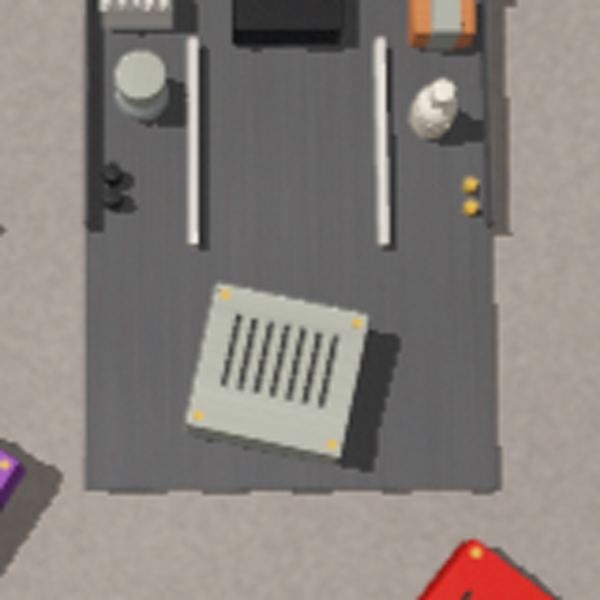

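The picture shows the pale grey module in the chassis at top-view pixel (344,220), yawed about -0.2 rad. The rails run from (321,130) to (322,185) and from (372,130) to (372,185), and the connector block is at (347,122). Look-alikes: red at (232,183) and (400,291), purple at (248,250) and (483,336). I choose the pale one, and the crop confirms it.

```bash
cat >> h.py <<'E'
def blobs(f,lo,hi,box,zmap=None):
    c=f['color'].astype(int); S=4
    x0,y0,x1,y1=box
    a=cv2.resize(f['color'][y0:y1,x0:x1],None,fx=S,fy=S,interpolation=cv2.INTER_CUBIC).astype(int)
    m=((a.mean(2)>lo)&(a.max(2)-a.min(2)<hi)).astype(np.uint8)
    cs,_=cv2.findContours(m,cv2.RETR_EXTERNAL,cv2.CHAIN_APPROX_NONE)
    out=[]
    for k in cs:
        if cv2.contourArea(k)<400: continue
        p=(k.reshape(-1,2)+.5)/S-.5+np.array([x0,y0]); out.append(p)
    return out
def rects(f,lo,hi,box):
    for p in blobs(f,lo,hi,box):
        if len(p)<60: continue
        r=cv2.boxPoints(cv2.minAreaRect(p.astype(np.float32)))
        z=.062 if np.ptp(p[:,0])>25 and np.ptp(p[:,1])>25 else .026
        g=np.array([onz(u,v,z,f) for u,v in p])[:,:2].astype(np.float32)
        (c,s,a)=cv2.minAreaRect(g)
        print('px',np.round(p.mean(0)),'z',z,'c',np.round(c,4),'size',np.round(s,4),'ang',round(a,2), 'box',np.round(cv2.boxPoints((c,s,a)),3).tolist())
E
python3 - <<'E'
from h import *
f=arm.grab_frame('top')
for lo in (125,145): print(lo); rects(f,lo,45,(300,124,392,245))
# chassis outline check
for u,v in [(293,250),(403,250)]: print(onz(u,v,.012,f))
s=arm.grab_frame('side')
# triangulate module top corners: print side projections for top-derived corners later
for P in [(.6,-.065,.026)]: print(proj(P,f),proj(P,s))
save(s,'side1.png')
E
```

```text
125
px [343. 218.] z 0.062 c [ 0.4798 -0.0527] size [0.0968 0.091 ] ang 77.48 box [[0.42500001192092896, -0.09000000357627869], [0.5139999985694885, -0.10999999940395355], [0.5350000262260437, -0.014999999664723873], [0.44600000977516174, 0.004000000189989805]]
px [385. 148.] z 0.026 c [ 0.6555 -0.1571] size [0.0275 0.0419] ang 67.62 box [[0.6309999823570251, -0.16200000047683716], [0.6700000166893005, -0.17800000309944153], [0.6800000071525574, -0.15199999511241913], [0.640999972820282, -0.13600000739097595]]
px [306. 142.] z 0.026 c [0.674  0.0337] size [0.033 0.041] ang 49.35 box [[0.6480000019073486, 0.03500000014901161], [0.6790000200271606, 0.00800000037997961], [0.699999988079071, 0.032999999821186066], [0.6690000295639038, 0.05999999865889549]]
px [371. 157.] z 0.026 c [ 0.6337 -0.123 ] size [0.0092 0.1377] ang 89.85 box [[0.5649999976158142, -0.12700000405311584], [0.703000009059906, -0.12800000607967377], [0.703000009059906, -0.11900000274181366], [0.5649999976158142, -0.11800000071525574]]
px [321. 157.] z 0.026 c [ 0.6337 -0.0027] size [0.0084 0.1375] ang 89.81 box [[0.56
[... 1389 characters left out ...]
999731779099], [0.5649999976158142, -0.11900000274181366]]
px [321. 157.] z 0.026 c [ 0.6337 -0.0026] size [0.0072 0.1363] ang 89.76 box [[0.5659999847412109, -0.006000000052154064], [0.7020000219345093, -0.007000000216066837], [0.7020000219345093, 0.0010000000474974513], [0.5659999847412109, 0.0010000000474974513]]
px [388. 126.] z 0.026 c [ 0.7114 -0.1653] size [0.0101 0.0165] ang 0.05 box [[0.7059999704360962, -0.15700000524520874], [0.7059999704360962, -0.17399999499320984], [0.7160000205039978, -0.17399999499320984], [0.7160000205039978, -0.15700000524520874]]
[0.41160048 0.06370145 0.012     ]
[ 0.41078082 -0.19594933  0.012     ]
[347.10775797 170.48138648] [411.58402784 254.49862414]
```

Call:
servo_tool:
  deltas:
    - [0,0,0,0,0,0,7.06]
    - [0,0,0,0,0,0,7.06]
    - [0,0,0,0,0,0,7.06]
    - [0,0,0,0,0,0,7.06]
    - [0,0,0,0,0,0,7.06]
    - [0,0,0,0,0,0,7.06]
    - [0,0,0,0,0,0,7.06]
    - [0,0,0,0,0,0,7.06]
    - [0,0,0,0,0,0,7.06]
    - [0,35,-11,0,0,0,0]
    - [0,35,-11,0,0,0,0]
    - [0,35,-11,0,0,0,0]
    - [0,35,-11,0,0,0,0]
    - [0,35,-11,0,0,0,0]
    - [0,35,-11,0,0,0,0]
    - [0,35,-11,0,0,0,0]
    - [0,35,-11,0,0,0,0]

```text
t: 2.82
eef_pos: [0.3886, 0.323, 0.2268]
ee_rot: [-3.141, 0.001, -1.569]
force: [0.7, -0.4, -0.7]
width: 0.0438
gripper_force: 0.0
```

Call:
servo_tool:
  deltas:
    - [0,34.7,-10.8,0,0,0,0]
    - [0,34.7,-10.8,0,0,0,0]
    - [0,34.7,-10.8,0,0,0,0]
    - [0,34.7,-10.8,0,0,0,0]
    - [0,34.7,-10.8,0,0,0,0]
    - [0,34.7,-10.8,0,0,0,0]
    - [0,34.7,-10.8,0,0,0,0]
    - [0,34.7,-10.8,0,0,0,0]
    - [0,0,0,30,0,0,0]
    - [0,0,0,30,0,0,0]
    - [0,0,0,30,0,0,0]
    - [0,0,0,0,0,0,0]

```text
t: 3.82
eef_pos: [0.4718, 0.0454, 0.1319]
ee_rot: [3.134, -0.003, -1.572]
force: [-2.3, -1.2, -0.5]
width: 0.0434
gripper_force: 0.0
```

Run:
```python
from h import *
f=arm.grab_frame('wrist'); save(f,'w1.png'); print(f['position'],f['orientation'],f['K'])
```

```text
[ 0.47432737 -0.02887858  0.29027031] [ 2.86399835 -0.00695627  3.14078598] [[371.64829954   0.         316.44447858]
 [  0.         371.64829954 242.36788058]
 [  0.           0.           1.        ]]
```

View pics/w1.png

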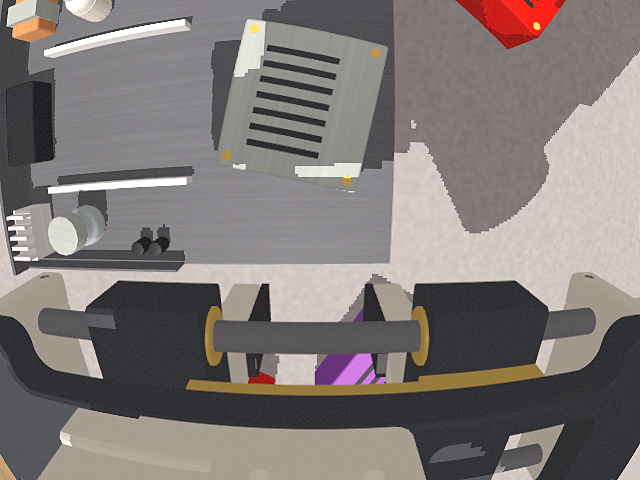

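The wrist view shows the module at (303,100), not yet touched, and both rails, at (120,37) and (120,185). The space beside the module at the fingers is free.

Call:
servo_tool:
  deltas:
    - [0,0,0,25,0,0,0]
    - [0,0,0,25,0,0,0]
    - [0,0,0,25,0,0,0]
    - [0,0,0,15,0,0,0]
    - [0,0,0,11,0,0,0]
    - [0,0,0,0,0,0,0]
    - [0,10,0,0,0,0,0]
    - [0,10,0,0,0,0,0]
    - [0,7,0,0,0,0,0]
    - [0,0,0,0,0,0,0]

```text
t: 4.7
eef_pos: [0.4756, 0.019, 0.0367]
ee_rot: [-3.14, 0.001, -1.571]
force: [-0.3, 0.1, 0.4]
width: 0.0437
gripper_force: 0.0
```

Call:
servo_tool:
  deltas:
    - [0,3,0,0,0,0,0]
    - [0,3,0,0,0,0,0]
    - [0,3,0,0,0,0,0]
    - [0,3,0,0,0,0,0]
    - [0,3,0,0,0,0,0]
    - [0,3,0,0,0,0,0]
    - [0,2,0,0,0,0,0]
    - [0,2,0,0,0,0,0]
    - [0,2,0,0,0,0,0]
    - [0,0,0,0,0,0,0]
    - [0,0,0,0,0,0,0]

```text
t: 5.62
eef_pos: [0.475, -0.0042, 0.0354]
ee_rot: [3.141, -0.0, -1.57]
force: [-0.3, 0.8, 0.5]
width: 0.0438
gripper_force: 0.3
```

```bash
cat >> h.py <<'E'
def wray(p,f):
    K=np.array(f['K']); x=(p[:,0]-K[0,2])/K[0,0]; y=(p[:,1]-K[1,2])/K[1,1]; r=np.hypot(x,y)+1e-9
    d=np.stack([np.sin(r)*x/r,np.sin(r)*y/r,np.cos(r)],1); return d@rot(f['orientation']).T
def wonz(p,z,f):
    d=wray(np.asarray(p,float),f); o=np.array(f['position']); return (o+d*((z-o[2])/d[:,2])[:,None])[:,:2]
E
python3 - <<'E'
from h import *
f=arm.grab_frame('wrist'); save(f,'w2.png'); print(f['position'],arm.get_state()['eef_pos'])
E
```

```text
[ 0.47659655 -0.0788791   0.19367663] [ 0.47499634 -0.00422913  0.03539076]
```

View pics/w2.png

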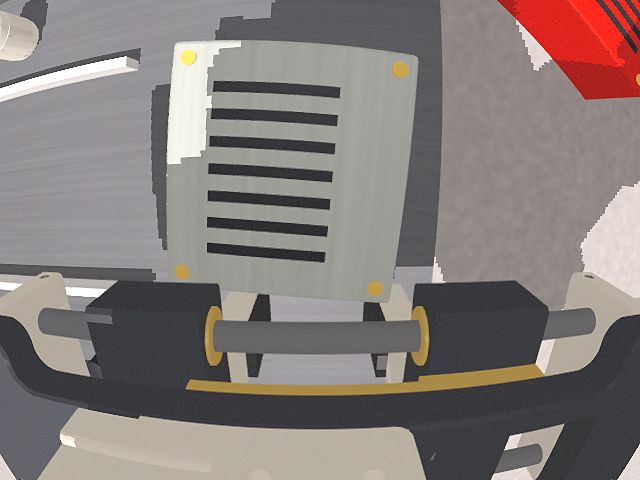

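The module now shows with its screws at (188,58), (400,69), (375,288) and (182,272). It still has a few degrees of yaw.

Run:
```python
from h import *
f=arm.grab_frame('wrist')
P=wonz([(188.5,57.5),(400.5,69.5),(375.5,288.5),(182,272)],.062,f); print(np.round(P,4)); c=P.mean(0)
e=(P[0]-P[1])+(P[3]-P[2]); print('c',c,'yaw deg',np.degrees(np.arctan2(e[1],e[0])))
R2=wonz([(140,66)],.026,f); print('right rail near end',R2)
```

```text
[[ 0.5231 -0.1106]
 [ 0.447  -0.1046]
 [ 0.4537 -0.0225]
 [ 0.5298 -0.0287]]
c [ 0.48838522 -0.0666148 ] yaw deg -4.599976477244505
right rail near end [[ 0.56114144 -0.11833469]]
```

Call:
servo_tool:
  deltas:
    - [0,-15,0,0,0,0,0]
    - [0,-15,0,0,0,0,0]
    - [0,0,0,-30,0,0,0]
    - [0,0,0,-30,0,0,0]
    - [0,0,0,-30,0,0,0]
    - [0,0,0,0,0,0,-6.92]
    - [0,0,0,0,0,0,-6.92]
    - [0,0,0,0,0,0,-6.92]
    - [0,0,0,0,0,0,-6.92]
    - [0,0,0,0,0,0,-6.92]
    - [0,0,0,0,0,0,-6.92]
    - [0,0,0,0,0,0,-6.92]
    - [0,0,0,0,0,0,-6.92]
    - [0,0,0,0,0,0,-6.92]
    - [0,0,0,0,0,0,-6.92]
    - [0,0,0,0,0,0,-6.92]
    - [0,0,0,0,0,0,-6.92]
    - [0,0,0,0,0,0,-6.92]
    - [0,0,0,0,0,0,0]

```text
t: 7.3
eef_pos: [0.475, 0.0259, 0.1254]
ee_rot: [3.141, 0.0, 0.006]
force: [0.4, 0.2, 0.5]
width: 0.0435
gripper_force: 0.0
```

Call:
servo_tool:
  deltas:
    - [0,-17,22,0,0,0,0.4]
    - [0,-17,22,0,0,0,0]
    - [0,-17,22,0,0,0,0]
    - [0,-16,23,0,0,0,0]
    - [0,0,0,0,0,0,0]
    - [0,0,0,0,0,0,0]

```text
t: 7.8
eef_pos: [0.407, -0.0635, 0.1257]
ee_rot: [3.142, -0.0, -0.012]
force: [-0.1, 0.5, 0.3]
width: 0.0435
gripper_force: 0.0
```

Run:
```python
from h import *
print(arm.get_state()['eef_pos'],arm.get_state()['ee_rot'])
f=arm.grab_frame('wrist'); save(f,'w3.png')
f=arm.grab_frame('top');save(f,'top3.png'); rects(f,125,45,(318,124,378,245))
```

```text
[ 0.4070441  -0.06345412  0.12574831] [ 3.14156860e+00 -4.88407462e-04 -1.19845857e-02]
px [371. 148.] z 0.026 c [ 0.656 -0.123] size [0.0092 0.0931] ang 89.8 box [[0.609000027179718, -0.12700000405311584], [0.703000009059906, -0.12800000607967377], [0.703000009059906, -0.11900000274181366], [0.609000027179718, -0.11800000071525574]]
px [321. 157.] z 0.026 c [ 0.6337 -0.0027] size [0.0084 0.1375] ang 89.81 box [[0.5649999976158142, -0.007000000216066837], [0.7020000219345093, -0.007000000216066837], [0.7020000219345093, 0.0010000000474974513], [0.5649999976158142, 0.0020000000949949026]]
```

View pics/w3.png

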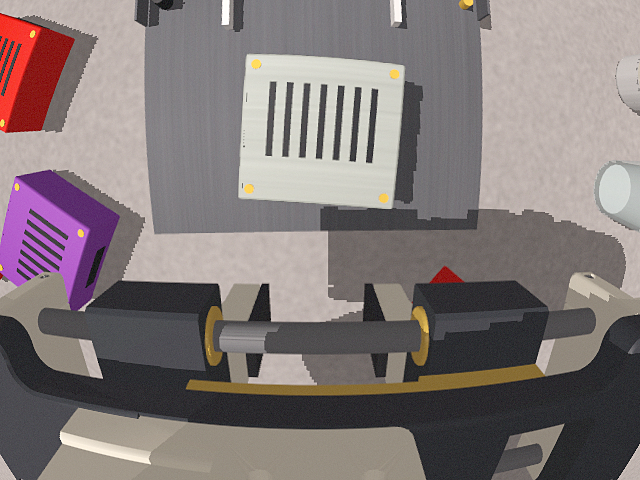

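The module is now near square with its screws at (256,64), (394,74), (384,198) and (249,188). The rail near ends are at (229,26) and (398,25).

```bash
cat >> h.py <<'E'
def wmeas(f,box,rows=None):
    x0,y0,x1,y1=box; a=f['color'].astype(int)
    m=np.zeros(a.shape[:2],np.uint8); m[y0:y1,x0:x1]=((a[...,0]-a[...,2]>60)&(a[...,1]-a[...,2]>35))[y0:y1,x0:x1]
    n,l,s,c=cv2.connectedComponentsWithStats(m)
    i=[k for k in range(1,n) if s[k,4]>15]; P=wonz(c[i],.062,f); print('px',np.round(c[i]).tolist(),np.round(P,4).tolist())
    if len(i)==4:
        ctr,sz,an=cv2.minAreaRect(P.astype(np.float32)); k=np.argsort(P[:,0]); r=P[k[:2]]; g=P[k[2:]]
        e=g.mean(0)-r.mean(0); print('module c',np.round(P.mean(0),4),'size',np.round(sz,4),'yaw',round(np.degrees(np.arctan2(e[1],e[0])),2))
def wrail(f,v,thr=150):
    for vv in v:
        row=f['color'][vv].astype(int); b=(row.min(1)>thr).astype(int); d=np.diff(np.r_[0,b,0]); s=np.where(d==1)[0]; e=np.where(d==-1)[0]
        o=[(int(x),int(y)) for x,y in zip(s,e) if 3<y-x<25]
        print(vv,[(q,np.round(wonz([(q[0]-.5,vv),(q[1]-.5,vv)],.026,f),4).tolist()) for q in o])
E
python3 - <<'E'
from h import *
f=arm.grab_frame('wrist')
wmeas(f,(230,40,420,220)); wrail(f,(8,18))
E
```

```text
px [[258.0, 65.0], [396.0, 76.0], [250.0, 190.0], [385.0, 200.0]] [[0.5299, -0.0291], [0.5232, -0.111], [0.454, -0.0228], [0.4472, -0.1048]]
module c [ 0.4886 -0.0669] size [0.0823 0.0763] yaw -4.71
8 [((224, 232), [[0.5832, 0.0016], [0.5825, -0.0043]]), ((392, 404), [[0.5809, -0.1167], [0.5817, -0.1254]])]
18 [((224, 232), [[0.5752, 0.0014], [0.5746, -0.0044]]), ((393, 404), [[0.573, -0.1171], [0.5737, -0.1251]])]
```

Call:
servo_tool:
  deltas:
    - [0,0,0,25,0,0,-0.5]
    - [0,0,0,25,0,0,0]
    - [0,0,0,25,0,0,0]
    - [0,0,0,15,0,0,0]
    - [0,0,0,0,0,0,0]
    - [0,8,0,0,0,0,0]
    - [0,8,0,0,0,0,0]
    - [0,4,0,0,0,0,0]
    - [0,2,0,0,0,0,0]
    - [0,2,0,0,0,0,0]
    - [0,2,0,0,0,0,0]
    - [0,2,0,0,0,0,0]
    - [0,2,0,0,0,0,0]
    - [0,2,0,0,0,0,0]
    - [0,1,0,0,0,0,0]
    - [0,0,0,0,0,0,0]

```text
t: 9.28
eef_pos: [0.4408, -0.0625, 0.0356]
ee_rot: [3.142, 0.0, 0.002]
force: [-3.4, -1.0, 2.5]
width: 0.0439
gripper_force: 1.8
```

Run:
```python
from h import *
f=arm.grab_frame('wrist'); save(f,'w4.png')
wmeas(f,(160,20,500,310)); wrail(f,(5,10)); s=arm.get_state(); print(s['eef_pos'],s['force'])
```

```text
px [[206.0, 88.0], [436.0, 89.0], [220.0, 287.0], [214.0, 308.0], [419.0, 308.0]] [[0.5364, -0.0228], [0.5366, -0.1051], [0.4606, -0.0246], [0.4516, -0.0212], [0.4518, -0.1037]]
5 [((182, 192), [[0.585, 0.0014], [0.5842, -0.0037]]), ((431, 450), [[0.5838, -0.1152], [0.5852, -0.1248]])]
10 [((182, 192), [[0.5823, 0.0013], [0.5816, -0.0038]]), ((431, 450), [[0.5811, -0.1151], [0.5825, -0.1247]])]
[ 0.44082639 -0.0624423   0.03557366] [-3.49310884 -2.5422684   2.31042467]
```

Call:
servo_tool:
  deltas:
    - [0,2,0,0,0,0,0]
    - [0,4,-0.3,0,0,0,0]
    - [0,5,-0.3,0,0,0,0]
    - [0,5,-0.3,0,0,0,0]
    - [0,5,-0.3,0,0,0,0]
    - [0,5,-0.3,0,0,0,0]
    - [0,5,-0.3,0,0,0,0]
    - [0,3,0,0,0,0,0]
    - [0,1,0,0,0,0,0]
    - [0,0,0,0,0,0,0]

```text
t: 10.17
eef_pos: [0.4766, -0.0604, 0.0356]
ee_rot: [-3.141, -0.001, 0.002]
force: [-1.2, -0.3, -0.3]
width: 0.044
gripper_force: 0.2
```

Run:
```python
from h import *
f=arm.grab_frame('wrist'); save(f,'w5.png')
wmeas(f,(160,20,500,310)); wrail(f,(5,10,30,60)); s=arm.get_state(); print(s['eef_pos'],s['force'])
```

```text
px [[206.0, 88.0], [436.0, 89.0], [220.0, 287.0], [214.0, 308.0], [418.0, 308.0]] [[0.5721, -0.0207], [0.5723, -0.1031], [0.4964, -0.0226], [0.4873, -0.0191], [0.4875, -0.1016]]
5 [((186, 197), [[0.6205, 0.0015], [0.6197, -0.0041]]), ((435, 454), [[0.6199, -0.1152], [0.6214, -0.1249]])]
10 [((185, 196), [[0.6179, 0.0019], [0.6171, -0.0037]]), ((435, 454), [[0.6172, -0.1151], [0.6187, -0.1247]])]
30 [((184, 195), [[0.6074, 0.0019], [0.6067, -0.0037]]), ((436, 455), [[0.6068, -0.1152], [0.6081, -0.1248]])]
60 [((184, 195), [[0.5922, 0.0014], [0.5916, -0.0041]]), ((436, 456), [[0.5918, -0.1149], [0.593, -0.1249]])]
[ 0.47657694 -0.06041522  0.03569037] [-0.34745074  0.09215339 -0.78043425]
```

View pics/w5.png

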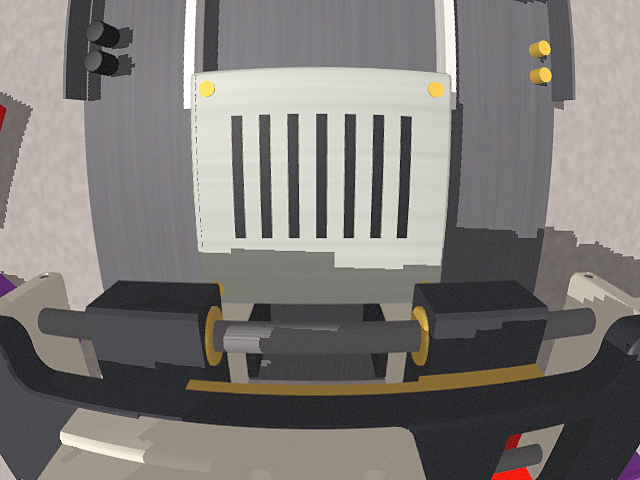

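The module is inside the mouth: centre y is -0.0619 against the lane's -0.0617, and it sits square. I'll push on.

Call:
servo_tool:
  deltas:
    - [0,2,0,0,0,0,0]
    - [0,4,0,0,0,0,0]
    - [0,6,0,0,0,0,0]
    - [0,6,0,0,0,0,0]
    - [0,6,0,0,0,0,0]
    - [0,6,0,0,0,0,0]
    - [0,6,0,0,0,0,0]
    - [0,6,0,0,0,0,0]
    - [0,4,0,0,0,0,0]
    - [0,2,0,0,0,0,0]
    - [0,0,0,0,0,0,0]

```text
t: 11.13
eef_pos: [0.5246, -0.0604, 0.0356]
ee_rot: [-3.142, -0.001, 0.002]
force: [-0.0, -0.7, -1.2]
width: 0.0438
gripper_force: 0.2
```

Run:
```python
from h import *
f=arm.grab_frame('wrist'); save(f,'w6.png')
wmeas(f,(160,20,500,310)); wrail(f,(5,10,30,60)); s=arm.get_state(); print(s['eef_pos'],s['force'],s['ee_rot'])
```

```text
px [[206.0, 88.0], [436.0, 89.0], [220.0, 287.0], [214.0, 308.0], [418.0, 308.0]] [[0.6201, -0.0207], [0.6203, -0.1031], [0.5444, -0.0226], [0.5353, -0.0191], [0.5355, -0.1016]]
5 [((186, 196), [[0.6685, 0.0014], [0.6677, -0.0036]]), ((435, 454), [[0.6678, -0.1152], [0.6693, -0.1248]])]
10 [((188, 196), [[0.6656, 0.0003], [0.665, -0.0038]]), ((435, 454), [[0.6652, -0.1151], [0.6666, -0.1247]]), ((521, 533), [[0.674, -0.1624], [0.6758, -0.17]]), ((547, 570), [[0.6781, -0.1793], [0.6824, -0.1957]])]
30 [((184, 195), [[0.6554, 0.0018], [0.6547, -0.0037]]), ((435, 455), [[0.6547, -0.1147], [0.6561, -0.1248]])]
60 [((184, 195), [[0.6402, 0.0014], [0.6396, -0.0041]]), ((436, 456), [[0.6398, -0.1148], [0.6409, -0.1249]]), ((487, 497), [[0.6431, -0.1412], [0.644, -0.1468]]), ((513, 517), [[0.6455, -0.156], [0.6459, -0.1584]]), ((525, 544), [[0.6467, -0.1632], [0.649, -0.1753]])]
[ 0.52455049 -0.06038486  0.03563113] [0.16580294 0.45384815 0.25988602] [-3.14145311e+00 -1.27732067e-03  2.17948716e-03]
```

Call:
servo_tool:
  deltas:
    - [0,2,0,0,0,0,0]
    - [0,4,0,0,0,0,0]
    - [0,6,0,0,0,0,0]
    - [0,6,0,0,0,0,0]
    - [0,6,0,0,0,0,0]
    - [0,6,0,0,0,0,0]
    - [0,6,0,0,0,0,0]
    - [0,6,0,0,0,0,0]
    - [0,6,0,0,0,0,0]
    - [0,6,0,0,0,0,0]
    - [0,6,0,0,0,0,0]
    - [0,4,0,0,0,0,0]
    - [0,2,0,0,0,0,0]
    - [0,2,0,0,0,0,0]
    - [0,1,0,0,0,0,0]
    - [0,1,0,0,0,0,0]

```text
t: 12.52
eef_pos: [0.5936, -0.0604, 0.0355]
ee_rot: [-3.142, 0.0, 0.002]
force: [-3.8, -0.2, 2.0]
width: 0.0439
gripper_force: 2.0
```

Call:
servo_tool:
  deltas:
    - [0,1,0,0,0,0,0]
    - [0,1,0,0,0,0,0]
    - [0,1,0,0,0,0,0]
    - [0,1,0,0,0,0,0]
    - [0,1,0,0,0,0,0]

```text
t: 12.93
eef_pos: [0.5988, -0.0603, 0.0355]
ee_rot: [-3.142, -0.0, 0.002]
force: [-3.1, -0.3, 0.1]
width: 0.0436
gripper_force: 1.6
```

Run:
```python
from h import *
f=arm.grab_frame('wrist'); save(f,'w7.png')
wmeas(f,(160,20,500,310)); s=arm.get_state(); print(s['eef_pos'],s['force'])
```

```text
px [[489.0, 57.0], [206.0, 88.0], [436.0, 89.0], [220.0, 287.0], [214.0, 308.0], [419.0, 308.0]] [[0.7097, -0.1248], [0.6944, -0.0206], [0.6946, -0.103], [0.6187, -0.0225], [0.6096, -0.0191], [0.6098, -0.1015]]
[ 0.59907387 -0.0602775   0.03550668] [-2.0421362  -0.42073145 -1.28440256]
```

View pics/w7.png

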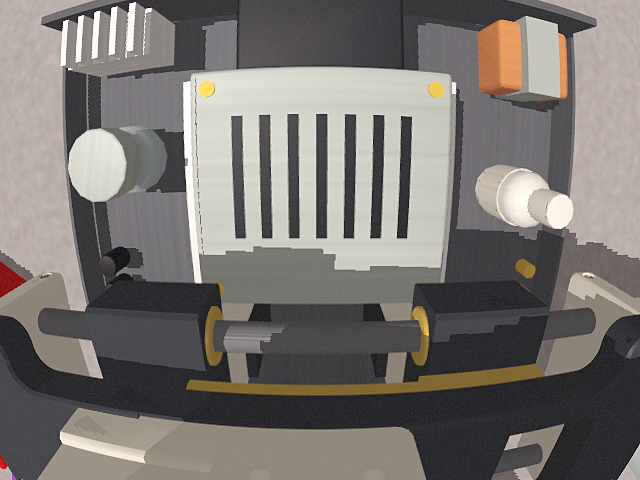

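The module's front edge, at row 70, is just short of the black connector block at (320,35). There is no contact force yet, so I'll creep on.

Call:
servo_tool:
  deltas:
    - [0,1,0,0,0,0,0]
    - [0,1,0,0,0,0,0]
    - [0,0,0,0,0,0,0]

```text
t: 13.23
eef_pos: [0.6011, -0.0603, 0.0355]
ee_rot: [-3.142, -0.0, 0.002]
force: [-1.5, -0.2, -0.1]
width: 0.0439
gripper_force: 1.0
```

Call:
servo_tool:
  deltas:
    - [0,1,0,0,0,0,0]
    - [0,0.5,0,0,0,0,0]
    - [0,0,0,0,0,0,0]

```text
t: 13.48
eef_pos: [0.6015, -0.0603, 0.0355]
ee_rot: [3.142, 0.001, 0.002]
force: [-5.4, 0.2, 3.2]
width: 0.0441
gripper_force: 2.8
```

Call:
servo_tool:
  deltas:
    - [0,1,0,0,0,0,0]
    - [0,0,0,0,0,0,0]
    - [0,0,0,0,0,0,0]

```text
t: 13.73
eef_pos: [0.6015, -0.0604, 0.0355]
ee_rot: [3.142, 0.003, 0.002]
force: [-8.4, 2.0, 5.5]
width: 0.0437
gripper_force: 4.4
```

Call:
servo_tool:
  deltas:
    - [0,1,0,0,0,0,0]
    - [0,0,0,0,0,0,0]
    - [0,0,0,0,0,0,0]

```text
t: 13.98
eef_pos: [0.6015, -0.0604, 0.0355]
ee_rot: [3.141, 0.005, 0.002]
force: [-11.1, 2.6, 7.9]
width: 0.0438
gripper_force: 6.1
```

It stopped hard at 0.6015, as predicted, with the force rising: the module is home. I'll back off.

Call:
servo_tool:
  deltas:
    - [0,-2,0,0,0,0,0]
    - [0,-2,0,0,0,0,0]
    - [0,-4,0,0,0,0,0]
    - [0,-10,0,0,0,0,0]
    - [0,-20,0,0,0,0,0]
    - [0,-25,0,0,0,0,0]
    - [0,-25,0,0,0,0,0]
    - [0,-15,0,-20,0,0,0]
    - [0,0,0,-30,0,0,0]
    - [0,0,0,-30,0,0,0]
    - [0,0,0,-30,0,0,0]
    - [0,0,0,-30,0,0,0]
    - [0,0,0,-20,0,0,0]
    - [0,0,0,0,0,0,0]
    - [0,0,0,0,0,0,0]

```text
t: 15.23
eef_pos: [0.5016, -0.0603, 0.1969]
ee_rot: [-3.14, -0.004, 0.002]
force: [-1.3, -0.9, -0.6]
width: 0.0439
gripper_force: 0.0
```

Run:
```python
from h import *
s=arm.get_state(); print(s['eef_pos'],s['force'])
f=arm.grab_frame('wrist'); save(f,'w8.png')
wmeas(f,(230,0,420,220)); wrail(f,(60,));
```

```text
[ 0.50161973 -0.06030791  0.19694012] [-1.25599885 -0.93300325 -0.60071529]
px [[411.0, 4.0], [266.0, 85.0], [372.0, 86.0]] [[0.694, -0.1358], [0.6212, -0.021], [0.6213, -0.1031]]
60 [((206, 211), [[0.6538, 0.0397], [0.6533, 0.035]]), ((247, 254), [[0.6508, 0.0018], [0.6505, -0.0045]]), ((384, 390), [[0.651, -0.1189], [0.6513, -0.1244]]), ((406, 430), [[0.6524, -0.139], [0.6544, -0.1615]]), ((438, 442), [[0.6553, -0.1691], [0.6557, -0.173]])]
```

View pics/w8.png

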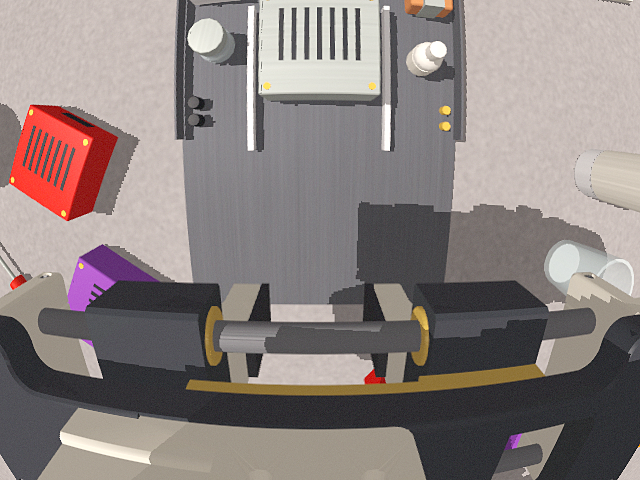

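The module sits square between the rails with its rear screws at (266,85) and (372,86). The jar and glue bottle stand where they were, and the gripper is clear.

```bash
python3 -c "
from station import arm
print(arm.job_done())"
```

```text
the job is handed in; nothing more can be done
None
```

The power module is fully home against the connector block, square and centred between the rails, with no contact seen with the rails or anything else; the arm is clear and the job was handed in at about 15 s.

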